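Lift the sanitised ball out of the tray with the tongs

ROBOT

A 6-joint arm with a two-finger parallel gripper is mounted at the origin on the work surface. World frame = base frame: x ahead of the robot, y to its left, z up, the work surface at z = 0. Lengths are in m, angles in rad, forces in N, time in s.
With the tool pointing down it reaches from about 0.4 to 0.825 m from the base axis. Payload 7 kg.
Tool frame: the origin (TCP) lies midway between the tips of the shut fingers; the grasp point (between the pads) lies 19 mm behind it; z points along the fingers, y is the direction in which the jaws open and shut (so a half turn about z gives the same grasp; the last joint's range is limited). The gripper opens to 88 mm and grips with 3 to 60 N. Pads are 19 mm wide; open, the fingers measure 130 mm over their backs; the gripper's body (78 mm by 193 mm) begins 47 mm behind the grasp point.
Start: joints at [-0.86, 0.359, 0.012, 0, -1.224, -0.288], TCP at [0.277, -0.616, 0.227] pointing down, gripper open.
Joint ranges: [-3.07, 3.07], [-1.43, 2.12], [-1.02, 1.25], [-3.03, 1.67], [-3.05, -0], [-3.03, 3.03]. Speed limits (rad/s): [2.39, 2.39, 3.01, 3.14, 3.14, 3.14].

INTERFACE

Orientations are given as a rotation vector (axis times angle).
In Python, from bench import r gives the robot as it stands.
- The arm moves only by the shell command python3 -m crank 'ROWS' [FORCE]. ROWS is JSON, a list of rows, each an object with "hand": the closure in counts, from 0 (fully open) to 255 (shut); "delta_pos": the shift along the world's x, y, z in mm, a list of three; "dr": the turn, a rotation vector about the world's x, y, z in degrees, a list of three. A call has exactly 5 rows; each row shifts and turns the pose as measured when the row begins; what a row does not reach is not made up. A row lasts 1/8 s, in which the tool goes at most 62.5 mm and 10.7 degrees, less where a joint would pass 70% of its speed; a pose out of reach is approached as far as the arm can. A call with a gripper value outside its range is refused whole. The fingers move at their own pace and stop on an object; FORCE is the grip in N (left out, the last holds). Time passes only in rows, so rows that do not move let the fingers close, or fill a call up. It gives the time, the measured TCP pose, the force and the opening at its end, in the units of the state.
- r.sense(): the state, without advancing time (a new reading comes with each control period).
- r.get_image(name): name is "scene" or "side" or "wrist"; returns the picture (400x640x3 uint8, red, green, blue); there is no depth.
- r.camera_model(name): a dict with "fx", "fy", "cx", "cy" (pixels), "R" (3x3) and "t" (3): a world point X has camera coordinates R X + t; the wrist camera has in their place "hand_eye" (4x4, takes a point from camera to tool coordinates, whose origin is the TCP and whose axes are the flange's). Camera axes: x right, y down, z forward; pixel columns grow to the right and rows downward; lengths in m; the calibration is good to about 2 mm. A picture is of the moment at which its call begins: read the wrist's pose just before it. camera_model takes no time and is no camera call.
- r.job_done(): hands the job in, once; it reports no verdict.
The state is a dict: "time_s": time; "qpos": joint angles; "joint_vel": joint speeds; "effort": joint torques, N m; "ee_pos": TCP position; "ee_rot": TCP orientation; "contact_force": force on the tool from outside, world axes, zero at the start; "ft_torque": the same for the moment, N m; "opening": finger opening in m.
Only numpy, scipy, OpenCV 4.12 (cv2) and the standard library are available. Lean on these libraries where they do the work, as an engineer would, in place of code of your own. Each camera call takes 0.05 s, during which the arm holds its last target.

TASK

The red silicone ball in the steel tray has just been sanitised and must not be touched by the gripper: pick up the kitchen tongs by their handles, close the jaws on the ball, lift it out and hold it still over the tray to air, its middle about 18 cm above the shelf. Keep all the jacks in the tray, and leave the pop-up box, the tube of marbles and the wooden block where they stand. Finish while still holding: the tongs stay squeezed in the gripper with the ball in their jaws, nothing is put down.

Things in the scene. Friction and masses are not known exactly. Their poses are not given: they have to be found in the camera images.
- tongs: spring kitchen tongs, steel with teal silicone sleeves and jaws, 245 mm long with the hanging ring, about 100 g, lying on edge so the arms (upright strips 22 mm high) open sideways as a narrow V. Origin: on the centre line at the middle of the handle sleeves, at the underside, near the balance point; x runs towards the jaws (tips at +132 mm; spring head at -85 to -113 mm), z up
- tongs_grip (a point): on the tongs' centre line midway between the handle sleeves, 11 mm above the underside: squeeze across the tongs here, from above. Sleeves 90 mm long, centred here, 62 mm over their outsides here when open, parallel at 55 mm. Squeezed to 56 mm they carry with the jaws still 70 mm apart. Sprung: 4.5 N on each starts them closing, 7 N brings them to the ball, the rest reaches the jaws at 0.45 of its force (20 to 30 N holds firmly). Axes as the tongs'
- tongs_jaw (a point): on the tongs' centre line midway between the jaws, 104 mm ahead of tongs_grip, at the jaws' mid-height: the ball's centre belongs here. Jaw pads 30 mm long, 22 mm high, 82 mm apart inside when the tongs are open; in front of them the tips bend inwards (75 mm apart when open). Axes as the tongs'
- tong_left (a joint): closing of the tongs' left arm on its hinge, 85 mm behind the tongs' origin: 0 rad = sprung open, about 0.09 rad = jaws on the ball (sleeves then about 46 mm over their outsides), 0.19 rad = fully shut; the right arm mirrors it
- ball: red silicone ball with moulded nubs that keep it from rolling: core 42 mm, 50 mm over the nubs, about 60 g. Origin: its centre, 26 mm above the shelf as it lies on the tray floor
- tray: shallow stainless steel tray, 220 (x) by 160 (y) mm, floor and rim 3 mm thick, rim top 10 mm above the shelf; fixed in place. Origin: centre of its underside; z up. The ball lies in its -y half, from the middle towards +x; the jacks lie along its +y edge, so tongs held along the tray's x axis come down clear of them
- jack0: play jack, six arms with round tips, 25 mm across, lying in the tray, its top about 17 mm above the tray floor. Origin: its centre
- jack1: play jack, six arms with round tips, 25 mm across, lying in the tray, its top about 17 mm above the tray floor. Origin: its centre
- jack2: play jack, six arms with round tips, 25 mm across, lying in the tray, its top about 17 mm above the tray floor. Origin: its centre
- jack3: play jack, six arms with round tips, 25 mm across, lying in the tray, its top about 17 mm above the tray floor. Origin: its centre
- jack4: play jack, six arms with round tips, 25 mm across, lying in the tray, its top about 17 mm above the tray floor. Origin: its centre
- popbox: blue plastic pop-up box with white lid and red push button, 77 by 77 by 68 mm (the button sticks out 9 mm in front, -x), to be left alone. Origin: centre of its underside
- tube: clear acrylic tube of marbles with yellow clip-on cap, standing, 45 mm across and 142 mm high, to be left alone. Origin: centre of its underside
- block: short wooden block, 90 (x) by 36 (y) by 30 mm, to be left alone. Origin: centre of its underside

How it is judged:
By the outcome, as a careful person would: the job done as asked, in the order asked, and still so for the second after the job is handed in, while the arm keeps its last pose, push and grip.
It also fails if it takes over 42 s, if anything falls off the work surface, if the arm or the gripper's body presses on something with over 40 N, if the wrist force passes 120 N, or if a joint passes its speed limit or range.

## Working session

There is one attempt and no reset: what is moved stays moved. The work goes in short steps, Python scripts to look and compute and a shell command to move; the robot and the scene stay as the last step left them, time stands still between calls to the robot, and variables do not carry over. Pictures are saved under pics/ and viewed, and the job is handed in when it is done.

```bash
ls; mkdir -p pics; python3 - <<'E'
from bench import r
import cv2
print(r.sense())
for n in ("scene","side","wrist"):
    cv2.imwrite(f"pics/{n}0.png", r.get_image(n)[:,:,::-1])
    print(n, r.camera_model(n))
E
```

```text
pics
{'time_s': 0.0, 'qpos': array([-8.59884842e-01,  3.59390910e-01,  1.10418139e-02, -3.31730992e-04,
       -1.22410314e+00, -2.88091833e-01]), 'joint_vel': array([-0.00099063,  0.00075842, -0.00115878,  0.00014385,  0.00045674,
       -0.00106539]), 'effort': array([-7.67969177e-04, -5.82716739e+01,  2.93037021e+01,  6.99683726e+00,
        6.79407429e-03, -1.33301578e-04]), 'ee_pos': array([ 0.27673246, -0.6151198 ,  0.22561599]), 'ee_rot': array([ 6.58944552e-01, -3.07117683e+00, -2.51755496e-03]), 'contact_force': array([ 0.194724  , -0.58184951,  0.28248718]), 'ft_torque': array([-0.04623332,  0.00438047,  0.00368825]), 'opening': 0.08748373224570379}
scene {'fx': 382.4559376243248, 'fy': 382.4559376243248, 'cx': 316.22899360852705, 'cy': 188.25266143770793, 'R': array([[ 0.184058  ,  0.98268934,  0.02107866],
       [ 0.6118024 , -0.09775367, -0.78494716],
       [-0.76929869,  0.15737178, -0.61920405]]), 't': array([-0.1346021 , -0.30290964,  1.11894249])}
side {'fx': 373.0673672658542, 'fy': 373.0673672658542, 'cx': 319.3354306591648, 'cy': 203.37502627441302, 'R': array([[-0.89242289, -0.45103309, -0.01226887],
       [-0.32411667,  0.65974632, -0.6779994 ],
       [ 0.31389451, -0.60108564, -0.73496006]]), 't': array([0.5140555 , 0.19333155, 0.50751735])}
wrist {'fx': 318.9249898960854, 'fy': 318.9249898960854, 'cx': 316.51529126777535, 'cy': 203.2769277166259, 'hand_eye': array([[-9.60781031e-05, -9.62007016e-01, -2.73024708e-01,
         7.39488990e-02],
       [ 9.99999063e-01,  2.80501978e-04, -1.34025556e-03,
         4.23074329e-04],
       [ 1.36591922e-03, -2.73024581e-01,  9.62006087e-01,
        -1.57517799e-01],
       [ 0.00000000e+00,  0.00000000e+00,  0.00000000e+00,
         1.00000000e+00]])}
```

View pics/scene0.png

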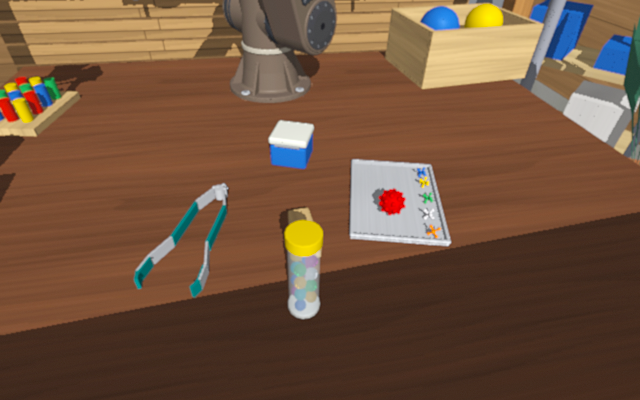

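View pics/side0.png

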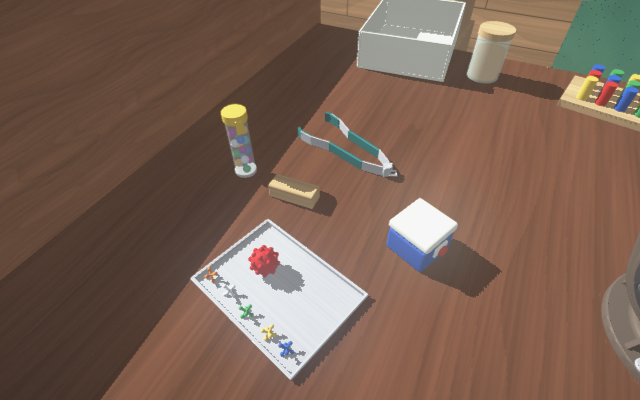

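View pics/wrist0.png

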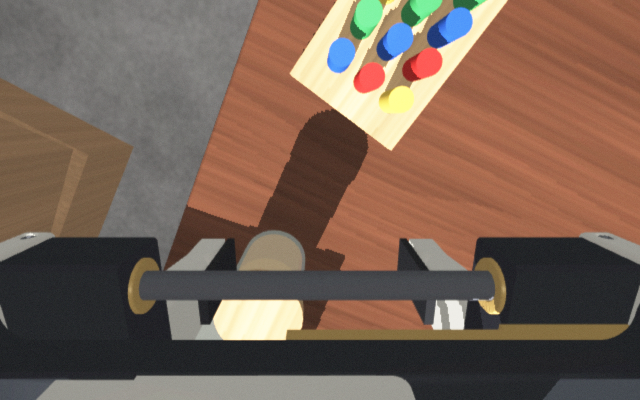

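Scene view: the tongs are on the left, with the ring at (220,188) and jaws at (140,280) and (195,290). The tray spans (350,160) to (450,245), with the ball at (391,201) and the jacks along its right edge. The tube and block are at (303,270) and the box at (292,143). I'll measure from the scene and side views.

```bash
cat > h.py <<'E'
import numpy as np, cv2
from bench import r
def ray(n,uv):
    m=r.camera_model(n); R=np.array(m["R"]);t=np.array(m["t"])
    d=R.T@np.array([(uv[0]-m["cx"])/m["fx"],(uv[1]-m["cy"])/m["fy"],1.]); return -R.T@t,d/np.linalg.norm(d)
def plane(n,uv,z):
    o,d=ray(n,uv); return o+d*(z-o[2])/d[2]
def tri(*obs):
    A=np.zeros((3,3));b=np.zeros(3)
    for n,uv in obs:
        o,d=ray(n,uv);P=np.eye(3)-np.outer(d,d);A+=P;b+=P@o
    x=np.linalg.solve(A,b)
    return x,[float(np.linalg.norm((np.eye(3)-np.outer(ray(n,uv)[1],ray(n,uv)[1]))@(x-ray(n,uv)[0]))) for n,uv in obs]
def proj(n,X):
    m=r.camera_model(n);c=np.array(m["R"])@X+np.array(m["t"]);return np.array([m["fx"]*c[0]/c[2]+m["cx"],m["fy"]*c[1]/c[2]+m["cy"]])
def comps(mask,amin=15):
    n,l,s,c=cv2.connectedComponentsWithStats(mask.astype(np.uint8),connectivity=8)
    return [(i,s[i],c[i],l==i) for i in range(1,n) if s[i][4]>=amin]
E
python3 - <<'E'
from h import *
for n in("scene","side"):
    im=cv2.imread(f"pics/{n}0.png");hsv=cv2.cvtColor(im,cv2.COLOR_BGR2HSV);H,S,V=cv2.split(hsv)
    print(n)
    for name,m in (("teal",(H>78)&(H<98)&(S>110)&(V>40)),("red",((H<4)|(H>175))&(S>200)&(V>90))):
        for i,s,c,mm in comps(m):
            ys,xs=np.nonzero(mm); 
            print(name,s,c.round(1),cv2.minAreaRect(np.c_[xs,ys].astype(np.float32)), plane(n,c,.011 if name=="teal" else .026).round(4))
ims=[cv2.resize(cv2.imread("pics/scene0.png")[150:330,120:460],None,fx=2.3,fy=2.3,interpolation=cv2.INTER_CUBIC),cv2.resize(cv2.imread("pics/side0.png")[90:390,180:420],None,fx=2,fy=2,interpolation=cv2.INTER_CUBIC)]
cv2.imwrite("pics/z1.png",ims[0]);cv2.imwrite("pics/z2.png",ims[1])
E
```

```text
scene
teal [171 202  27  43 368] [184.4 222.6] ((184.4966278076172, 222.64764404296875), (9.093472480773926, 45.87698745727539), 34.99201965332031) [ 0.5721 -0.1953  0.011 ]
teal [206 205  21  45 298] [216.4 226.1] ((215.84930419921875, 226.93150329589844), (7.613974094390869, 45.849361419677734), 24.443954467773438) [ 0.5892 -0.1427  0.011 ]
teal [134 257  19  32 266] [142.5 272.4] ((142.05661010742188, 271.6981201171875), (12.043944358825684, 32.440948486328125), 29.05460548400879) [ 0.6703 -0.2466  0.011 ]
teal [190 278  12  19 134] [195.5 287.5] ((195.25003051757812, 287.2500305175781), (10.60660171508789, 15.55634880065918), 45.0) [ 0.7106 -0.1695  0.011 ]
red [15 77 12  7 54] [20.7 79.7] ((20.688678741455078, 79.66036987304688), (5.49442195892334, 10.576762199401855), 74.05460357666016) [-0.0647 -0.6744  0.026 ]
red [ 25  92  18  22 207] [ 33.4 102.3] ((33.30000305175781, 102.10000610351562), (22.807893753051758, 9.391485214233398), 63.43495178222656) [ 0.0882 -0.5891  0.026 ]
red [  0  99  18  22 223] [  7.9 109.6] ((7.400000095367432, 109.80001068115234), (24.149532318115234, 10.733125686645508), 63.43495178222656) [ 0.1215 -0.6328  0.026 ]
red [379 190  26  24 452] [391.3 201.4] ((391.5, 201.5), (25.0, 23.0), 0.0) [0.5918 0.1599 0.026 ]
side
teal [326 113  12  13  52] [332.7 118.9] ((331.770263671875, 118.62162017822266), (15.925926208496094, 5.928629398345947), 35.53767776489258) [ 0.6671 -0.2487  0.011 ]
teal [349 131  29  19  68] [363.2 140.1] ((363.0237731933594, 139.96237182617188), (33.285560607910156, 1.9579744338989258), 32.27564239501953) [ 0.5743 -0.2063  0.011 ]
teal [330 143  32  19  71] [345.2 151.8] ((345.29461669921875, 151.85476684570312), (35.34583282470703, 2.0041451454162598), 30.068584442138672) [ 0.593  -0.1535  0.011 ]
```

View pics/z1.png

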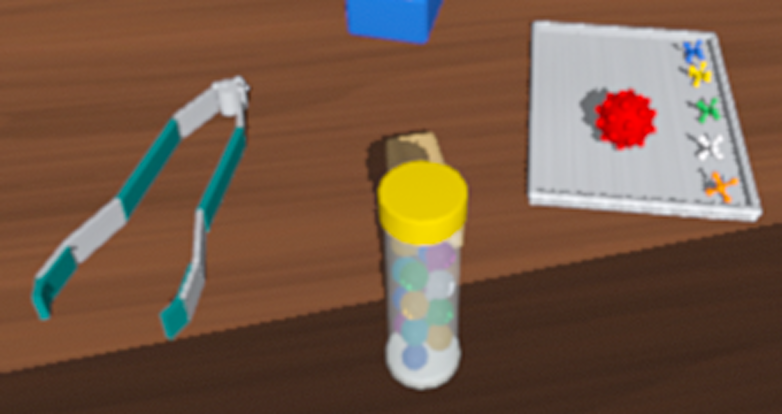

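View pics/z2.png

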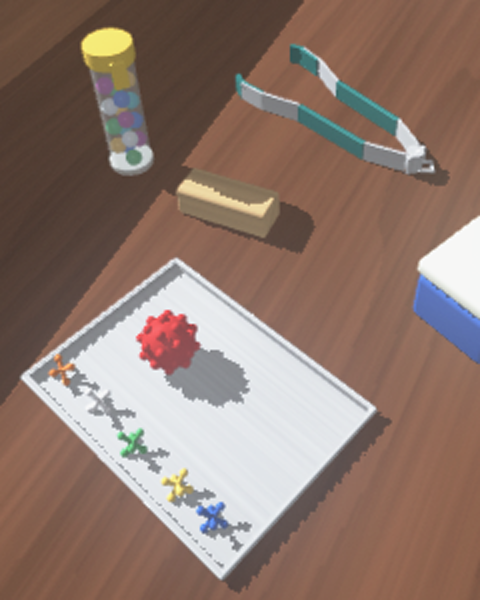

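```bash
python3 - <<'E'
from h import *
S=lambda u,v:(120+u/2.3,150+v/2.3); D=lambda u,v:(180+u/2,90+v/2)
cs=[S(535,22),S(718,35),S(760,212),S(530,200)]; cd=[D(376,408),D(222,578),D(22,377),D(177,258)]
P=np.array([plane("scene",c,.010) for c in cs]);Q=np.array([plane("side",c,.010) for c in cd])
print("tray scene\n",P.round(4),"\nside\n",Q.round(4)); 
for T in (P,Q):
    print(T.mean(0).round(4),[round(float(np.linalg.norm(T[i]-T[(i+1)%4])),4) for i in range(4)],[round(float(np.degrees(np.arctan2(*(T[a]-T[b])[[1,0]]))),1) for a,b in((3,0),(2,1))])
im=cv2.imread("pics/side0.png");H,Sa,V=cv2.split(cv2.cvtColor(im,cv2.COLOR_BGR2HSV))
m=((H<6)|(H>172))&(Sa>140)&(V>60)
for i,s,c,mm in comps(m,60):print("red side",s,c)
b=[c for i,s,c,mm in comps(m,60) if 240<c[0]<290 and 240<c[1]<280]
if b: print("ball",tri(("scene",(391.8,201.6)),("side",b[0])))
m=(H>75)&(H<100)&(Sa>60)&(V>30)
for i,s,c,mm in comps(m,20):print("teal side",s,c.round(1),plane("side",c,.011).round(4))
print("ring side",plane("side",D(433,168),.011),"scene",plane("scene",S(247,95),.011))
print("box top corners",[plane("scene",p,.068).round(3) for p in((275,133),(311,143),(314,126),(280,122))],[plane("side",p,.068).round(3) for p in ((421,202),(456,212),(424,241),(389,225))])
print("tube",plane("side",(245,172),0).round(3),"top",plane("scene",(304,232),.142).round(3),"block",plane("side",(293,190),.03).round(3))
E
```

```text
tray scene
 [[0.4309 0.1337 0.01  ]
 [0.4766 0.2918 0.01  ]
 [0.6875 0.2294 0.01  ]
 [0.6494 0.072  0.01  ]] 
side
 [[0.428  0.132  0.01  ]
 [0.471  0.2876 0.01  ]
 [0.6827 0.2287 0.01  ]
 [0.6393 0.073  0.01  ]]
[0.5611 0.1817 0.01  ] [0.1646, 0.2199, 0.162, 0.227] [-15.8, -16.5]
[0.5552 0.1803 0.01  ] [0.1615, 0.2198, 0.1617, 0.2193] [-15.6, -15.5]
red side [588  70  14   8  63] [595.03174603  72.95238095]
red side [595  81  23  25 281] [605.89679715  92.91459075]
red side [249 245  23  23 223] [259.01793722 255.44394619]
ball (array([0.60024704, 0.15729451, 0.03273042]), [0.00042387675270977993, 0.000423876752709831])
teal side [ 575    0   65   77 1993] [619.5  28.1] [ 0.0672 -1.0828  0.011 ]
teal side [595  24  11  15  46] [599.   30.5] [ 0.1241 -1.0369  0.011 ]
teal side [325 112  14  15 119] [331.1 118.5] [ 0.6711 -0.2485  0.011 ]
teal side [298 127  13  10  38] [300.8 131.5] [ 0.7102 -0.1745  0.011 ]
teal side [348 130  31  27 293] [362.7 143. ] [ 0.5713 -0.1964  0.011 ]
teal side [244 136   5   8  28] [246.1 139.7] [ 0.8027 -0.0968  0.011 ]
teal side [329 142  33  27 311] [344.8 154.8] [ 0.5897 -0.1441  0.011 ]
ring side [ 0.47513183 -0.13543642  0.011     ] scene [ 0.49861879 -0.12424151  0.011     ]
box top corners [array([ 0.397, -0.023,  0.068]), array([0.446, 0.042, 0.068]), array([0.381, 0.059, 0.068]), array([ 0.354, -0.008,  0.068])] [array([ 0.405, -0.027,  0.068]), array([ 0.35 , -0.031,  0.068]), array([0.379, 0.047, 0.068]), array([0.435, 0.041, 0.068])]
tube [ 0.754 -0.019  0.   ] top [ 0.757 -0.022  0.142] block [0.625 0.008 0.03 ]
```

Tray yaw is about -16° and tongs yaw about -18.7°. The grip point is at (0.5806, -0.1696), and the two views agree to 1 mm. Next I move above the tongs.

```bash
python3 -m crank '[{"hand":0,"delta_pos":[30,45,0],"dr":[0,0,-4.5]},{"hand":0,"delta_pos":[30,45,0],"dr":[0,0,-4.5]},{"hand":0,"delta_pos":[30,45,0],"dr":[0,0,-4.5]},{"hand":0,"delta_pos":[30,45,0],"dr":[0,0,-4.5]},{"hand":0,"delta_pos":[30,45,0],"dr":[0,0,-4.5]}]' 10
```

```text
time_s: 0.78
ee_pos: [0.4273, -0.3859, 0.223]
ee_rot: [0.018, -3.139, -0.007]
contact_force: [0.5, -0.4, 0.0]
opening: 0.0875
```

```bash
python3 -m crank '[{"hand":0,"delta_pos":[31,44,0],"dr":[0,0,-4]},{"hand":0,"delta_pos":[31,44,0],"dr":[0,0,-4]},{"hand":0,"delta_pos":[31,44,0],"dr":[0,0,-4]},{"hand":0,"delta_pos":[31,44,0],"dr":[0,0,-4]},{"hand":0,"delta_pos":[29,42,0],"dr":[0,0,-3.5]}]'
cat >> h.py <<'E'
from scipy.spatial.transform import Rotation as Ro
def wcam():
    s=r.sense();im=r.get_image("wrist");T=np.eye(4);T[:3,:3]=Ro.from_rotvec(s["ee_rot"]).as_matrix();T[:3,3]=s["ee_pos"]
    return s,im,T@np.array(r.camera_model("wrist")["hand_eye"])
def wplane(C,uv,z):
    m=r.camera_model("wrist");d=C[:3,:3]@np.array([(uv[0]-m["cx"])/m["fx"],(uv[1]-m["cy"])/m["fy"],1.]);o=C[:3,3];return o+d*(z-o[2])/d[2]
def yaw(s):  # direction of tool y, deg mod 180
    y=Ro.from_rotvec(s["ee_rot"]).as_matrix()[:,1];return float(np.degrees(np.arctan2(y[1],y[0])))
E
python3 - <<'E'
from h import *
s,im,C=wcam();cv2.imwrite("pics/w1.png",im[:,:,::-1]);np.save("C1.npy",C);print(s["ee_pos"],yaw(s),s["contact_force"],s["qpos"])
E
```

```text
time_s: 1.4
ee_pos: [0.5838, -0.1592, 0.2229]
ee_rot: [-0.532, -3.095, -0.008]
contact_force: [0.4, -0.2, -0.2]
opening: 0.0878
[ 0.58382095 -0.15924749  0.22292209] 70.49408595013777 [ 0.39959728 -0.18120131 -0.16116162] [ 0.05285133  0.2485353  -0.15016158 -0.00554009 -1.17267978 -1.9619352 ]
```

View pics/w1.png

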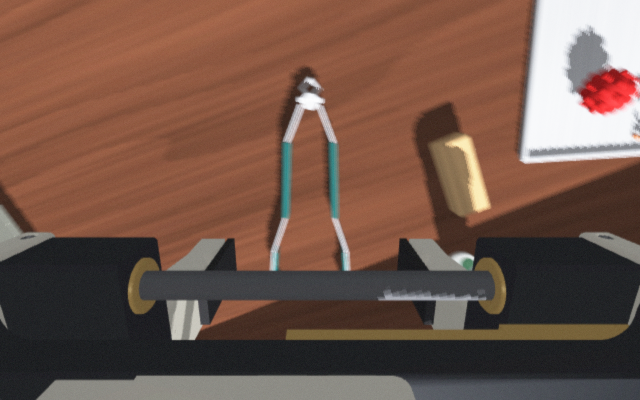

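Wrist view: the tongs lie almost along the image column, with the head at (311,95) and sleeves at (286,180) and (333,180). The tray and ball are at upper right, the ball at about (609,92).

```bash
python3 - <<'E'
from h import *
C=np.load("C1.npy");im=cv2.imread("pics/w1.png");H,S,V=cv2.split(cv2.cvtColor(im,cv2.COLOR_BGR2HSV))
m=(H>75)&(H<100)&(S>70)&(V>30)
m[:, :200]=0;m[:,400:]=0
e=[]
for i,s,c,mm in comps(m,30):
    ys,xs=np.nonzero(mm)
    print(s,c.round(1),wplane(C,c,.011).round(4))
    if s[3]>50:
        l=cv2.fitLine(np.c_[xs,ys].astype(np.float32),cv2.DIST_L2,0,.01,.01).ravel()
        ends=[wplane(C,(l[2]+l[0]/l[1]*(v-l[3]),v),.015) for v in (s[1],s[1]+s[3])]
        e.append((wplane(C,c,.013),ends)); print("len",np.linalg.norm(ends[1]-ends[0]),"yaw",np.degrees(np.arctan2(*(ends[1]-ends[0])[[1,0]])))
mid=(e[0][0]+e[1][0])/2;a=np.mean([x[1][1]-x[1][0] for x in e],0)
print("grip",mid,"ends mid",np.mean([sum(x[1])/2 for x in e],0),"yaw",np.degrees(np.arctan2(a[1],a[0])),"sep",np.linalg.norm(e[0][0]-e[1][0]))
print("head",wplane(C,(311,95),.02))
E
```

```text
[281 143   9  75 548] [285.2 179.1] [ 0.5726 -0.1937  0.011 ]
len 0.08935003537265118 yaw -22.098595507318397
[329 143   8  75 461] [332.6 177.4] [ 0.5894 -0.1404  0.011 ]
len 0.08940544805376706 yaw -16.872412563844765
[275 253   3  18  30] [276.4 263.1] [ 0.6702 -0.2433  0.011 ]
[341 253   4  18  35] [342.3 261.9] [ 0.6967 -0.1638  0.011 ]
grip [ 0.58060913 -0.16690336  0.013     ] ends mid [ 0.58411904 -0.16805304  0.015     ] yaw -19.48469343733326 sep 0.055542776419612395
head [ 0.49473993 -0.13331648  0.02      ]
```

```bash
python3 -m crank '[{"hand":0,"delta_pos":[-1,-5,-50],"dr":[0,0,0]},{"hand":0,"delta_pos":[-1,-4,-50],"dr":[0,0,0]},{"hand":0,"delta_pos":[0,0,-50],"dr":[0,0,0]},{"hand":0,"delta_pos":[0,0,-35],"dr":[0,0,0]},{"hand":0,"delta_pos":[0,0,0],"dr":[0,0,0]}]'
python3 - <<'E'
from h import *
s,im,C=wcam();cv2.imwrite("pics/w2.png",im[:,:,::-1]);cv2.imwrite("pics/s2.png",r.get_image("side")[90:300,200:500,::-1].repeat(2,0).repeat(2,1));np.save("C2.npy",C);print(s["ee_pos"],yaw(s),s["contact_force"],s["ee_rot"])
E
```

```text
time_s: 2.08
ee_pos: [0.5856, -0.1619, 0.0326]
ee_rot: [0.527, 3.097, 0.009]
contact_force: [-0.9, -1.1, 0.2]
opening: 0.0874
[ 0.58562598 -0.16194262  0.03263558] 70.69644990641272 [-0.85138963 -1.0547851   0.17622105] [0.52661758 3.09654063 0.00891837]
```

View pics/w2.png

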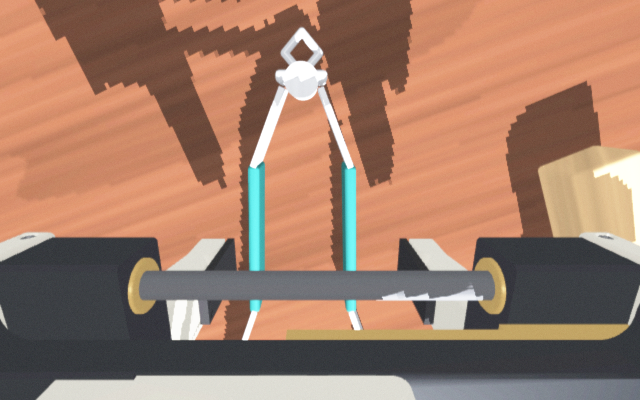

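View pics/s2.png

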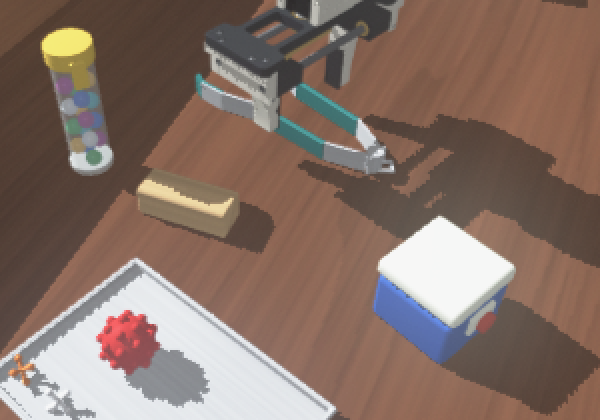

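```bash
python3 - <<'E'
from h import *
C=np.load("C2.npy");z=.022
# sleeve top centre lines at rear end & front end
im=cv2.imread("pics/w2.png");H,S,V=cv2.split(cv2.cvtColor(im,cv2.COLOR_BGR2HSV))
m=(H>75)&(H<100)&(S>90)&(V>120)
for i,s,c,mm in comps(m,30):print(s,c)
for v in (175,200,225,250):
    xs=np.nonzero(m[v])[0];print(v,xs.min(),xs.max(), [int(a) for a in xs[np.nonzero(np.diff(xs)>5)[0]]],[int(a) for a in xs[np.nonzero(np.diff(xs)>5)[0]+1]])
P=[wplane(C,p,z) for p in((257,164),(349,166),(256,310),(351,310))]
print(np.round(P,4));mid=np.mean(P,0);a=(P[2]+P[3]-P[0]-P[1]);print("grip",mid,"yaw",np.degrees(np.arctan2(a[1],a[0])),np.linalg.norm(a)/2,"seps",np.linalg.norm(P[1]-P[0]),np.linalg.norm(P[3]-P[2]))
E
```

```text
[ 248  162   17  109 1628] [255.9963145  216.70945946]
[ 343  167   13  104 1212] [349.60148515 217.94719472]
[250 300  12  11 114] [254.85964912 304.62280702]
[345 300  11  11 106] [350.45283019 304.73584906]
175 248 355 [264] [344]
200 248 355 [263] [344]
225 249 355 [263] [344]
250 249 355 [263] [344]
[[ 0.53   -0.1759  0.022 ]
 [ 0.5471 -0.1302  0.022 ]
 [ 0.6121 -0.2101  0.022 ]
 [ 0.6313 -0.1558  0.022 ]]
grip [ 0.58011162 -0.16798688  0.022     ] yaw -19.785838389809303 0.08831483080395267 seps 0.048756708217157864 0.05754096885377819
```

```bash
python3 -m crank '[{"hand":0,"delta_pos":[-5,-6,0],"dr":[0,0,0]},{"hand":0,"delta_pos":[0,0,-15],"dr":[0,0,0]},{"hand":0,"delta_pos":[0,0,-9],"dr":[0,0,0]},{"hand":0,"delta_pos":[0,0,0],"dr":[0,0,0]},{"hand":0,"delta_pos":[0,0,0],"dr":[0,0,0]}]'
python3 -c "
from h import *
s=r.sense();print(s['ee_pos'],yaw(s),s['contact_force'])"
```

```text
time_s: 2.8
ee_pos: [0.5857, -0.1688, 0.0151]
ee_rot: [0.523, 3.084, 0.011]
contact_force: [-0.6, -0.0, 0.3]
opening: 0.0875
[ 0.58570009 -0.16879776  0.01510823] 70.75138399803527 [-0.55448167 -0.04961348  0.27525303]
```

```bash
cat >> h.py <<'E'
def st():
    s=r.sense();z=Ro.from_rotvec(s["ee_rot"]).as_matrix()[:,2]
    c=np.degrees(np.cross(z,[0,0,-1]))
    print("t",round(s["time_s"],2),"pos",np.round(np.array(s["ee_pos"])*1000,1),"yaw",round(yaw(s),2),"tiltfix dr",c.round(2),"F",np.round(s["contact_force"],1),"M",np.round(s["ft_torque"],2),"open",round(s["opening"]*1000,1))
E
python3 -c "
from h import *
st()"
```

```text
t 2.8 pos [ 585.7 -168.8   15.1] yaw 70.75 tiltfix dr [-0.28  0.85  0.  ] F [-0.6 -0.   0.3] M [-0.05 -0.01  0.07] open 87.5
```

```bash
python3 -m crank '[{"hand":0,"delta_pos":[-6,1,-6],"dr":[-0.3,0.9,0]},{"hand":0,"delta_pos":[0,0,0],"dr":[0,0,0]},{"hand":0,"delta_pos":[-2,0,-5],"dr":[0,0,0]},{"hand":0,"delta_pos":[0,0,0],"dr":[0,0,0]},{"hand":0,"delta_pos":[0,0,0],"dr":[0,0,0]}]'
python3 -c "
from h import *
st()"
```

```text
time_s: 3.42
ee_pos: [0.5773, -0.1675, 0.0035]
ee_rot: [-0.524, -3.096, 0.002]
contact_force: [-1.2, -0.4, 0.1]
opening: 0.0874
t 3.42 pos [ 577.3 -167.5    3.5] yaw 70.77 tiltfix dr [ 0.04 -0.1   0.  ] F [-1.2 -0.4  0.1] M [-0.02 -0.    0.01] open 87.4
```

```bash
python3 -m crank '[{"hand":40,"delta_pos":[2,0,0],"dr":[0,0,0]},{"hand":60,"delta_pos":[0,0,0],"dr":[0,0,0]},{"hand":80,"delta_pos":[0,0,0],"dr":[0,0,0]},{"hand":88,"delta_pos":[0,0,0],"dr":[0,0,0]},{"hand":88,"delta_pos":[0,0,0],"dr":[0,0,0]}]' 12
python3 -c "
from h import *
st()"
```

```text
time_s: 4.05
ee_pos: [0.5798, -0.1676, 0.0038]
ee_rot: [-0.525, -3.097, 0.001]
contact_force: [0.1, -0.3, -1.1]
opening: 0.058
t 4.05 pos [ 579.8 -167.6    3.8] yaw 70.77 tiltfix dr [ 0.04 -0.06  0.  ] F [ 0.1 -0.3 -1.1] M [-0.06 -0.06 -0.02] open 58.0
```

```bash
python3 -m crank '[{"hand":94,"delta_pos":[0,0,0],"dr":[0,0,0]},{"hand":94,"delta_pos":[0,0,0],"dr":[0,0,0]},{"hand":94,"delta_pos":[0,0,0],"dr":[0,0,0]},{"hand":94,"delta_pos":[0,0,15],"dr":[0,0,0]},{"hand":94,"delta_pos":[0,0,15],"dr":[0,0,0]}]'
python3 - <<'E'
from h import *
st()
s,im,C=wcam();cv2.imwrite("pics/w3.png",im[:,:,::-1]);cv2.imwrite("pics/s3.png",r.get_image("side")[90:300,200:500,::-1].repeat(2,0).repeat(2,1))
E
```

```text
time_s: 4.68
ee_pos: [0.5788, -0.1676, 0.0344]
ee_rot: [-0.524, -3.094, 0.002]
contact_force: [0.6, -0.0, -1.2]
opening: 0.0555
t 4.67 pos [ 578.8 -167.6   34.4] yaw 70.76 tiltfix dr [ 0.04 -0.22  0.  ] F [ 0.6 -0.  -1.2] M [-0.05 -0.1  -0.03] open 55.5
```

View pics/s3.png

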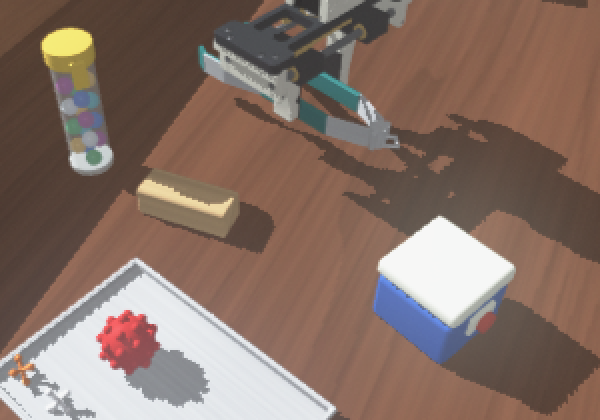

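View pics/w3.png

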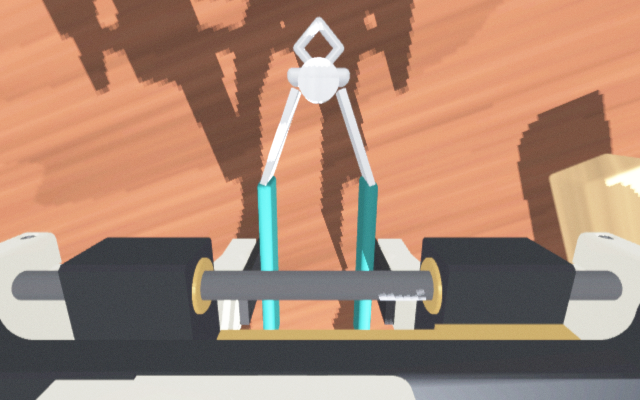

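```bash
python3 -m crank '[{"hand":94,"delta_pos":[0,0,30],"dr":[0,0,0]},{"hand":94,"delta_pos":[0,0,40],"dr":[0,0,0]},{"hand":94,"delta_pos":[0,0,40],"dr":[0,0,0]},{"hand":94,"delta_pos":[0,0,40],"dr":[0,0,0]},{"hand":94,"delta_pos":[0,0,30],"dr":[0,0,0]}]'
python3 - <<'E'
from h import *
st()
for n in("scene","side"):
    im=r.get_image(n)[:,:,::-1].copy();cv2.imwrite(f"pics/{n}4.png",im)
    H,S,V=cv2.split(cv2.cvtColor(im,cv2.COLOR_BGR2HSV))
    m=(((H<8)|(H>170))&(S>120)&(V>50)); 
    x0,y0=((370,180) if n=="scene" else(235,230)); k=np.zeros_like(m);k[y0:y0+45,x0:x0+55]=1
    m&=k;ys,xs=np.nonzero(m);(c,rad)=cv2.minEnclosingCircle(np.c_[xs,ys].astype(np.float32));print(n,c,rad,xs.mean(),ys.mean(),plane(n,c,.026),plane(n,(xs.mean(),ys.mean()),.026))
E
```

```text
time_s: 5.4
ee_pos: [0.5771, -0.1673, 0.2197]
ee_rot: [-0.525, -3.093, 0.001]
contact_force: [-0.1, -0.2, -1.2]
opening: 0.0555
t 5.4 pos [ 577.1 -167.3  219.7] yaw 70.72 tiltfix dr [-0.01 -0.23 -0.  ] F [-0.1 -0.2 -1.2] M [-0.05 -0.15  0.  ] open 55.5
scene (391.11627197265625, 201.6976776123047) 13.932259559631348 391.33009708737865 201.2873786407767 [0.59254639 0.15934597 0.026     ] [0.59153755 0.16009596 0.026     ]
side (262.30487060546875, 259.69512939453125) 14.845325469970703 260.37704918032784 257.07103825136613 [0.59483645 0.15858052 0.026     ] [0.6002093  0.15577444 0.026     ]
```

View pics/side4.png

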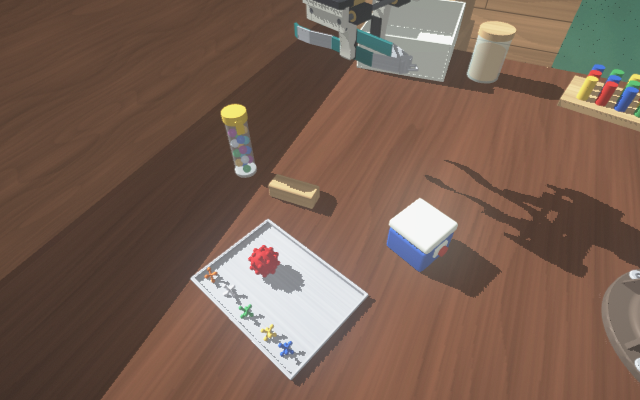

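```bash
python3 -m crank '[{"hand":94,"delta_pos":[-8,25,0],"dr":[0,0,0.5]},{"hand":94,"delta_pos":[-8,40,0],"dr":[0,0,0.5]},{"hand":94,"delta_pos":[-8,40,0],"dr":[0,0,0.5]},{"hand":94,"delta_pos":[-8,40,0],"dr":[0,0,0.5]},{"hand":94,"delta_pos":[-8,40,0],"dr":[0,0,0.5]}]'
python3 -c "
from h import *
st()"
```

```text
time_s: 6.12
ee_pos: [0.5357, 0.0201, 0.22]
ee_rot: [-0.465, -3.107, -0.001]
contact_force: [0.5, 0.4, -1.6]
opening: 0.0555
t 6.12 pos [535.7  20.1 220. ] yaw 72.98 tiltfix dr [-0.04 -0.   -0.  ] F [ 0.5  0.4 -1.6] M [-0.04 -0.16 -0.02] open 55.5
```

```bash
python3 -m crank '[{"hand":94,"delta_pos":[-11,40,0],"dr":[0,0,0.4]},{"hand":94,"delta_pos":[-11,40,0],"dr":[0,0,0.4]},{"hand":94,"delta_pos":[-11,40,0],"dr":[0,0,0.4]},{"hand":94,"delta_pos":[-11,40,0],"dr":[0,0,0]},{"hand":94,"delta_pos":[0,7,0],"dr":[0,0,0]}]'
python3 -c "
from h import *
st()"
```

```text
time_s: 6.75
ee_pos: [0.4872, 0.1936, 0.2179]
ee_rot: [-0.428, -3.11, -0.001]
contact_force: [-0.4, -1.2, -0.4]
opening: 0.0555
t 6.75 pos [487.2 193.6 217.9] yaw 74.33 tiltfix dr [-0.07 -0.12 -0.  ] F [-0.4 -1.2 -0.4] M [-0.08 -0.01  0.  ] open 55.5
```

```bash
python3 -m crank '[{"hand":94,"delta_pos":[5,-6,-20],"dr":[0,0,0]},{"hand":94,"delta_pos":[0,0,-40],"dr":[0,0,0]},{"hand":94,"delta_pos":[0,0,-40],"dr":[0,0,0]},{"hand":94,"delta_pos":[0,0,-10],"dr":[0,0,0]},{"hand":94,"delta_pos":[0,0,0],"dr":[0,0,0]}]'
python3 - <<'E'
from h import *
st()
s,im,C=wcam();cv2.imwrite("pics/w5.png",im[:,:,::-1]);np.save("C5.npy",C)
for n in("scene","side"):
    im=r.get_image(n)[:,:,::-1].copy();cv2.imwrite(f"pics/{n}5.png",im)
    a=im[110:260,300:480] if n=="scene" else im[180:400,170:430]
    cv2.imwrite(f"pics/{n}5z.png",cv2.resize(a,None,fx=2.6,fy=2.6,interpolation=cv2.INTER_CUBIC))
E
```

```text
time_s: 7.38
ee_pos: [0.4922, 0.1866, 0.1055]
ee_rot: [-0.427, -3.111, -0.003]
contact_force: [0.4, 0.5, -0.5]
opening: 0.0553
t 7.38 pos [492.2 186.6 105.5] yaw 74.38 tiltfix dr [-0.11 -0.07 -0.  ] F [ 0.4  0.5 -0.5] M [ 0.   -0.09 -0.01] open 55.3
```

View pics/scene5z.png

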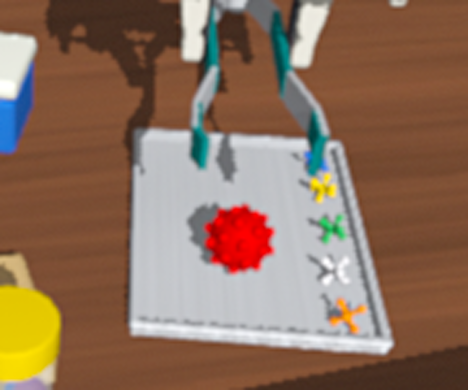

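View pics/side5z.png

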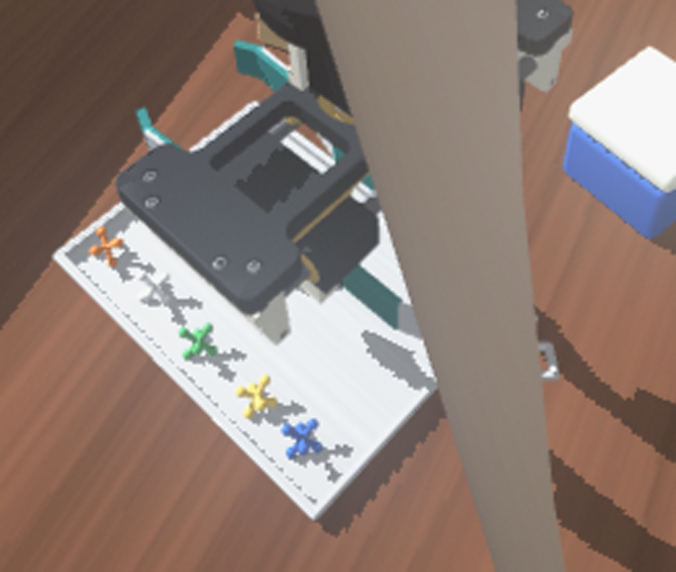

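View pics/w5.png

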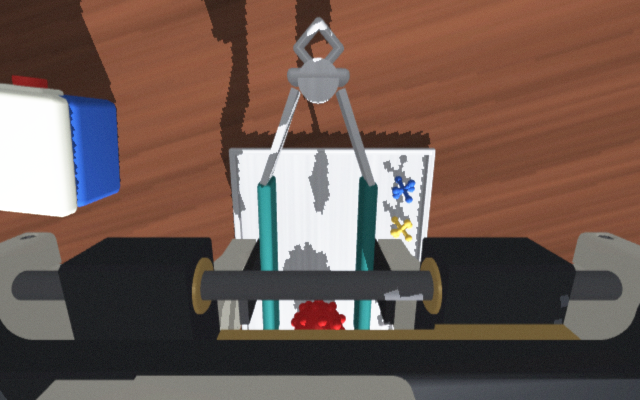

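```bash
python3 - <<'E'
from h import *
z=.1125
im=cv2.imread("pics/scene5.png");H,S,V=cv2.split(cv2.cvtColor(im,cv2.COLOR_BGR2HSV))
m=(H>75)&(H<100)&(S>90)&(V>30);k=np.zeros_like(m);k[105:185,360:440]=1
P=[]
for i,s,c,mm in comps(m&k,20):
    print(s,c.round(1),plane("scene",c,z).round(4))
    if s[1]>140 or c[1]>155:P.append(plane("scene",c,z))
print("jaw mid",np.mean(P,0),"sep",np.linalg.norm(P[0]-P[1]) if len(P)==2 else P)
g=np.array([.4922,.1866,z]);a=np.radians(74.38-90);x=np.array([np.cos(a),np.sin(a),0]);y=np.array([-x[1],x[0],0])
print("expected jaw pt",g+.104*x, "tips px", [proj("scene",g+.132*x+sy*.032*y+np.array([0,0,dz])).round(1) for sy in(1,-1) for dz in(-.011,.011)])
t=plane("scene",(300+203/2.6,110+167/2.6),z-.011),plane("scene",(300+316/2.6,110+173/2.6),z-.011)
print("tips",t, np.mean(t,0)-g)
E
```

```text
[379 113   5  24  78] [381.1 126.7] [0.4804 0.1664 0.1125]
[404 115   8  32 128] [407.5 128.8] [0.4949 0.2123 0.1125]
[374 150   6  25  93] [376.5 164.3] [0.5963 0.1206 0.1125]
[418 153   8  24 103] [421.1 165.4] [0.6103 0.1904 0.1125]
jaw mid [0.60329989 0.15546939 0.1125    ] sep 0.07120347464235982
expected jaw pt [0.59235914 0.15859737 0.1125    ] tips px [array([419.1, 178. ]), array([421.8, 166.5]), array([378.2, 175.2]), array([380. , 163.7])]
tips (array([0.60824952, 0.12078841, 0.1015    ]), array([0.62496892, 0.18719487, 0.1015    ])) [ 0.12440922 -0.03260836 -0.011     ]
```

Jaw midpoint is (0.592, 0.1585) and the ball is at (0.593, 0.159), so they are aligned. Next I go down.

```bash
python3 -m crank '[{"hand":94,"delta_pos":[0,1,-15],"dr":[0,0,0]},{"hand":94,"delta_pos":[0,0,-15],"dr":[0,0,0]},{"hand":94,"delta_pos":[0,0,-15],"dr":[0,0,0]},{"hand":94,"delta_pos":[0,0,-10],"dr":[0,0,0]},{"hand":94,"delta_pos":[0,0,0],"dr":[0,0,0]}]'
python3 -c "
from h import *
st()"
```

```text
time_s: 8.15
ee_pos: [0.4935, 0.1891, 0.0496]
ee_rot: [0.426, 3.11, 0.01]
contact_force: [-0.5, 0.6, -1.0]
opening: 0.0557
t 8.15 pos [493.5 189.1  49.6] yaw 74.41 tiltfix dr [-0.34  0.19  0.  ] F [-0.5  0.6 -1. ] M [-0.12 -0.    0.01] open 55.7
```

```bash
python3 -m crank '[{"hand":94,"delta_pos":[-0.5,-2,-8],"dr":[-0.3,0.2,0]},{"hand":94,"delta_pos":[0,0,-10],"dr":[0,0,0]},{"hand":94,"delta_pos":[0,0,-8],"dr":[0,0,0]},{"hand":94,"delta_pos":[0,0,0],"dr":[0,0,0]},{"hand":94,"delta_pos":[0,0,0],"dr":[0,0,0]}]'
python3 - <<'E'
from h import *
st()
im=r.get_image("scene")[:,:,::-1].copy();cv2.imwrite("pics/scene6z.png",cv2.resize(im[110:260,300:480],None,fx=3,fy=3,interpolation=cv2.INTER_CUBIC))
E
```

```text
time_s: 8.78
ee_pos: [0.4934, 0.1873, 0.0223]
ee_rot: [0.426, 3.112, 0.001]
contact_force: [1.0, 0.2, -0.8]
opening: 0.0555
t 8.78 pos [493.4 187.3  22.3] yaw 74.42 tiltfix dr [-0.05  0.02  0.  ] F [ 1.   0.2 -0.8] M [-0.06  0.02  0.02] open 55.5
```

View pics/scene6z.png

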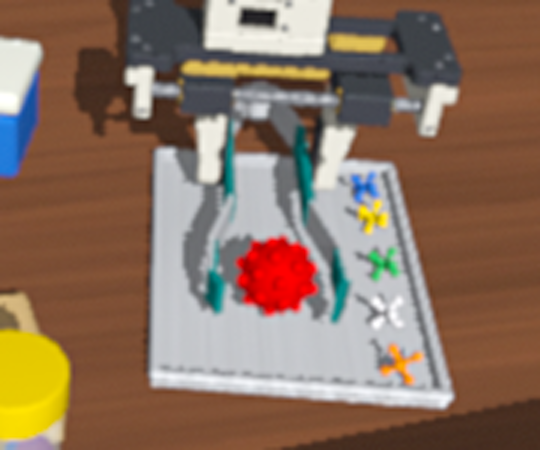

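```bash
python3 -m crank '[{"hand":94,"delta_pos":[0,0,-3],"dr":[0,0,0]},{"hand":100,"delta_pos":[0,0,0],"dr":[0,0,0]},{"hand":110,"delta_pos":[0,0,0],"dr":[0,0,0]},{"hand":118,"delta_pos":[0,0,0],"dr":[0,0,0]},{"hand":122,"delta_pos":[0,0,0],"dr":[0,0,0]}]' 25
python3 - <<'E'
from h import *
st()
im=r.get_image("scene")[:,:,::-1].copy();cv2.imwrite("pics/scene7z.png",cv2.resize(im[110:260,300:480],None,fx=3,fy=3,interpolation=cv2.INTER_CUBIC))
E
```

```text
time_s: 9.45
ee_pos: [0.4939, 0.1877, 0.0199]
ee_rot: [0.425, 3.111, 0.003]
contact_force: [-0.1, 1.4, -0.4]
opening: 0.0458
t 9.45 pos [493.9 187.7  19.9] yaw 74.43 tiltfix dr [-0.11  0.1   0.  ] F [-0.1  1.4 -0.4] M [ 0.01 -0.04  0.01] open 45.8
```

View pics/scene7z.png

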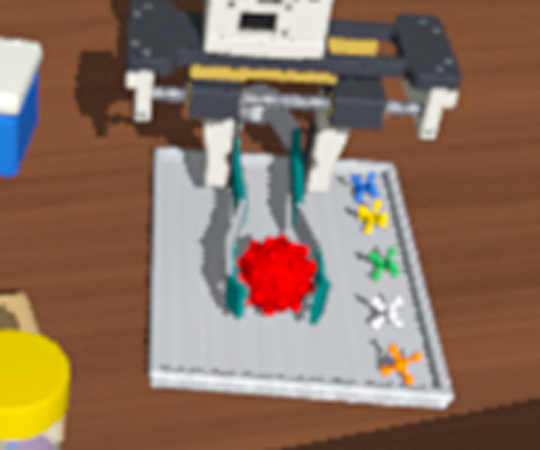

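The jaws are at the ball on both sides, opening 45.8 mm. Next I squeeze firmly and lift a little.

```bash
python3 -m crank '[{"hand":150,"delta_pos":[0,0,0],"dr":[0,0,0]},{"hand":180,"delta_pos":[0,0,0],"dr":[0,0,0]},{"hand":220,"delta_pos":[0,0,0],"dr":[0,0,0]},{"hand":220,"delta_pos":[0,0,0],"dr":[0,0,0]},{"hand":220,"delta_pos":[0,0,0],"dr":[0,0,0]}]' 27
python3 -c "
from h import *
st()"
```

```text
time_s: 10.12
ee_pos: [0.4939, 0.1877, 0.02]
ee_rot: [0.425, 3.111, 0.003]
contact_force: [0.2, 0.4, -1.1]
opening: 0.046
t 10.12 pos [493.9 187.7  20. ] yaw 74.43 tiltfix dr [-0.11  0.1   0.  ] F [ 0.2  0.4 -1.1] M [-0.04  0.    0.07] open 46.0
```

```bash
python3 -m crank '[{"hand":220,"delta_pos":[0,0,6],"dr":[0,0,0]},{"hand":220,"delta_pos":[0,0,10],"dr":[0,0,0]},{"hand":220,"delta_pos":[0,0,12],"dr":[0,0,0]},{"hand":220,"delta_pos":[0,0,12],"dr":[0,0,0]},{"hand":220,"delta_pos":[0,0,0],"dr":[0,0,0]}]'
python3 - <<'E'
from h import *
st()
im=r.get_image("scene")[:,:,::-1].copy();cv2.imwrite("pics/scene8z.png",cv2.resize(im[110:260,300:480],None,fx=3,fy=3,interpolation=cv2.INTER_CUBIC))
E
```

```text
time_s: 10.75
ee_pos: [0.494, 0.1878, 0.0636]
ee_rot: [0.425, 3.11, 0.005]
contact_force: [0.1, 0.3, -1.9]
opening: 0.0458
t 10.75 pos [494.  187.8  63.6] yaw 74.43 tiltfix dr [-0.15  0.15  0.  ] F [ 0.1  0.3 -1.9] M [-0.03  0.02  0.02] open 45.8
```

View pics/scene8z.png

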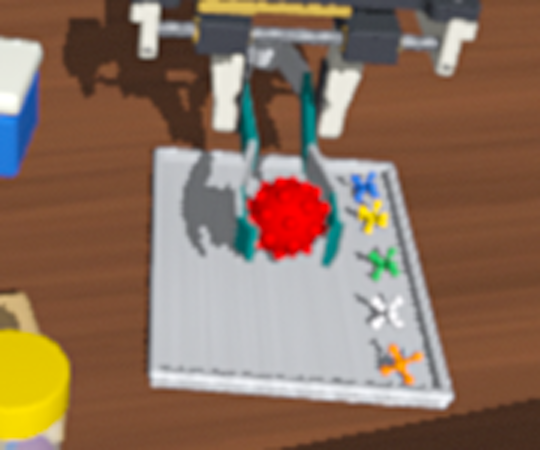

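The ball is lifted and held. Next I raise it so its centre is at 0.18.

```bash
python3 -m crank '[{"hand":220,"delta_pos":[0,0,15],"dr":[0,0,0]},{"hand":220,"delta_pos":[0,0,30],"dr":[0,0,0]},{"hand":220,"delta_pos":[0,0,30],"dr":[0,0,0]},{"hand":220,"delta_pos":[0,0,20],"dr":[0,0,0]},{"hand":220,"delta_pos":[0,0,0],"dr":[0,0,0]}]'
python3 - <<'E'
from h import *
st()
for n in("scene","side"):
    im=r.get_image(n)[:,:,::-1].copy();cv2.imwrite(f"pics/{n}9.png",im)
    H,S,V=cv2.split(cv2.cvtColor(im,cv2.COLOR_BGR2HSV))
    for i,s,c,mm in comps(((H<8)|(H>170))&(S>140)&(V>60),80):print(n,s,c.round(1),plane(n,c,.17).round(3))
E
```

```text
time_s: 11.42
ee_pos: [0.4928, 0.1867, 0.1627]
ee_rot: [0.426, 3.112, 0.001]
contact_force: [-0.1, -0.6, -2.2]
opening: 0.0459
t 11.43 pos [492.8 186.7 162.7] yaw 74.42 tiltfix dr [-0.04  0.03  0.  ] F [-0.1 -0.6 -2.2] M [-0.01  0.01  0.01] open 45.9
scene [14 76 14 10 88] [20.4 79.6] [ 0.313 -0.475  0.17 ]
scene [ 23  91  20  23 255] [ 33.2 101.9] [ 0.414 -0.418  0.17 ]
scene [  0  98  19  24 271] [  7.8 109.9] [ 0.439 -0.446  0.17 ]
scene [390 114  30  33 713] [404.7 129.7] [0.593 0.159 0.17 ]
side [595  81  23  25 281] [605.9  92.9] [ 0.189 -0.306  0.17 ]
side [233 179  29  21 259] [245.1 187.7] [0.606 0.149 0.17 ]
```

View pics/scene9.png

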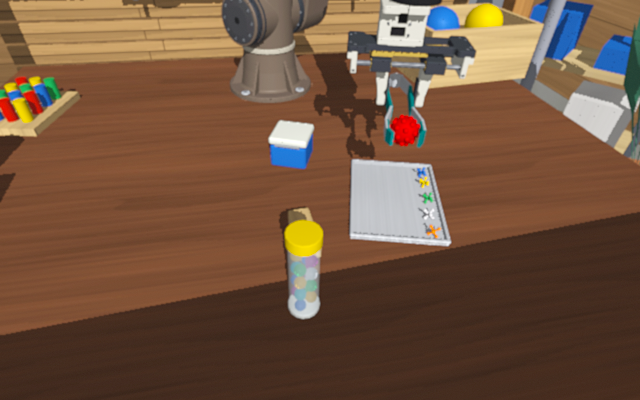

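View pics/side9.png

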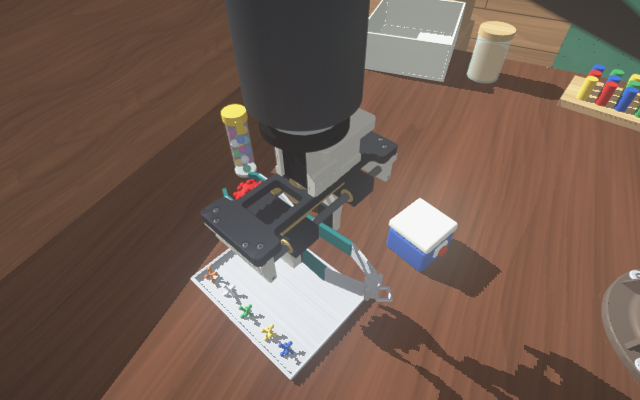

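Ball centroid in the scene view is (404.7,129.7), consistent with z of about 0.169. All five jacks are in the tray, and the box, tube and block haven't moved. The ball needs another 11 mm.

```bash
python3 -m crank '[{"hand":220,"delta_pos":[0,0,7],"dr":[0,0,0]},{"hand":220,"delta_pos":[0,0,4],"dr":[0,0,0]},{"hand":220,"delta_pos":[0,0,0],"dr":[0,0,0]},{"hand":220,"delta_pos":[0,0,0],"dr":[0,0,0]},{"hand":220,"delta_pos":[0,0,0],"dr":[0,0,0]}]'
python3 - <<'E'
from h import *
st()
im=r.get_image("scene")[:,:,::-1].copy();cv2.imwrite("pics/scene10z.png",cv2.resize(im[60:260,260:480],None,fx=2.8,fy=2.8,interpolation=cv2.INTER_CUBIC))
H,S,V=cv2.split(cv2.cvtColor(im,cv2.COLOR_BGR2HSV))
for i,s,c,mm in comps(((H<8)|(H>170))&(S>140)&(V>60),300):
    o,d=ray("scene",c); 
    x=np.array([.962,-.272,0]);n=x; p=np.array([.593,.159,0]); print(c, o+d*((p-o)@n)/(d@n))
E
```

```text
time_s: 12.15
ee_pos: [0.4906, 0.1852, 0.1698]
ee_rot: [-0.426, -3.107, 0.008]
contact_force: [0.5, 0.1, -0.7]
opening: 0.0462
t 12.15 pos [490.6 185.2 169.8] yaw 74.38 tiltfix dr [ 0.23 -0.35  0.  ] F [ 0.5  0.1 -0.7] M [-0.06  0.08 -0.01] open 46.2
[403.87517337 125.30929265] [0.59243242 0.15699261 0.17748841]
```

View pics/scene10z.png

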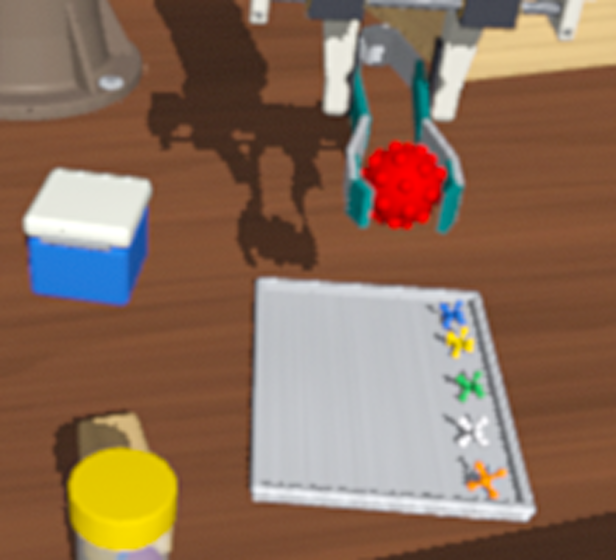

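```bash
python3 -m crank '[{"hand":220,"delta_pos":[1,0.5,4],"dr":[0,0,0]},{"hand":220,"delta_pos":[0,0,0],"dr":[0,0,0]},{"hand":220,"delta_pos":[0,0,0],"dr":[0,0,0]},{"hand":220,"delta_pos":[0,0,0],"dr":[0,0,0]},{"hand":220,"delta_pos":[0,0,0],"dr":[0,0,0]}]'
python3 -c "
from h import *
st()"
python3 -m crank '[{"hand":220,"delta_pos":[0,0,0],"dr":[0,0,0]},{"hand":220,"delta_pos":[0,0,0],"dr":[0,0,0]},{"hand":220,"delta_pos":[0,0,0],"dr":[0,0,0]},{"hand":220,"delta_pos":[0,0,0],"dr":[0,0,0]},{"hand":220,"delta_pos":[0,0,0],"dr":[0,0,0]}]'
python3 - <<'E'
from h import *
st()
im=r.get_image("scene")[:,:,::-1].copy();cv2.imwrite("pics/scene11z.png",cv2.resize(im[60:260,260:480],None,fx=2.8,fy=2.8,interpolation=cv2.INTER_CUBIC))
H,S,V=cv2.split(cv2.cvtColor(im,cv2.COLOR_BGR2HSV))
for i,s,c,mm in comps(((H<8)|(H>170))&(S>140)&(V>60),300):
    o,d=ray("scene",c); x=np.array([.962,-.272,0]); p=np.array([.592,.158,0]); print(c, o+d*((p-o)@x)/(d@x))
E
```

```text
time_s: 12.82
ee_pos: [0.4916, 0.1857, 0.1741]
ee_rot: [-0.426, -3.107, 0.008]
contact_force: [0.7, 0.0, -1.9]
opening: 0.0456
t 12.82 pos [491.6 185.7 174.1] yaw 74.38 tiltfix dr [ 0.23 -0.36  0.  ] F [ 0.7  0.  -1.9] M [-0.06 -0.02 -0.  ] open 45.6
time_s: 13.45
ee_pos: [0.4916, 0.1857, 0.174]
ee_rot: [-0.426, -3.107, 0.008]
contact_force: [-0.2, -0.2, -1.9]
opening: 0.046
t 13.45 pos [491.6 185.7 174. ] yaw 74.38 tiltfix dr [ 0.23 -0.36  0.  ] F [-0.2 -0.2 -1.9] M [-0.04 -0.01 -0.02] open 46.0
[404.83173735 123.14911081] [0.59202597 0.15809185 0.18084792]
```

View pics/scene11z.png

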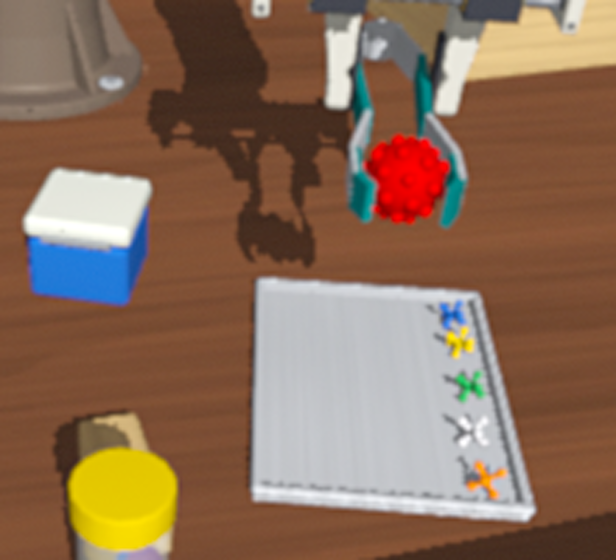

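The ball is in the jaws at z of about 0.180, over the tray and still. I'm handing the job in.

```bash
python3 -c "
from bench import r
print(r.job_done())"
```

```text
the job is handed in; nothing more can be done
None
```

I picked the tongs up by their sleeves, closed the jaws on the ball with a 27 N grip, and lifted it straight out of the tray. I handed the job in at about 13.5 s, still holding.

**Last checks:**
- **Ball:** it was in the jaws at about (0.592, 0.158, 0.180–0.181) m, over the tray. The arm's position held to 0.1 mm over the last 0.6 s. That height comes from the scene camera and the tool height; the gripper largely hid the ball from the side camera.
- **Grip:** the opening stayed at about 46 mm and the load read 1.9 N, as expected for tongs plus ball. One earlier reading showed only 0.7 N, just after a move; the next ones were back at 1.9 N.
- **Surroundings:** all five jacks are in the tray. The box, tube and block look unmoved by eye, though I did not re-measure their positions.

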